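# Undo the keeper and the bolt of the green pantry box

## Robot

A 6-joint arm with a two-finger parallel gripper is mounted at the origin on a cart in front of the work surface, level with it; the furniture and walls round the work are solid. World frame = base frame: x ahead of the robot, y to its left, z up, the work surface at z = 0. Lengths are in m, angles in rad, forces in N, time in s.
With the tool pointing down it reaches from about 0.375 to 0.9 m from the base axis. Payload 3.1 kg.
Tool frame: the origin (TCP) lies on the front face of the gripper's body, between the roots of the fingers; the fingertips stand 70 mm ahead of it and the grasp point (between the pads) lies 51 mm ahead of it; z points along the fingers, y is the line along which they close (so a half turn about z gives the same grasp; the last joint's range is limited). The gripper opens to 87 mm and grips with 3 to 60 N. Pads are 19 mm wide; open, the fingers measure 117 mm over their backs; the gripper's body (75 mm by 190 mm) begins 51 mm behind the grasp point.
Start: joints at [-1.528, 0.527, 1.433, -0, 1.181, -0.178], TCP at [0.138, -0.61, 0.292] pointing down, gripper open.
Joint ranges: [-3.08, 3.08], [-0.75, 2.2], [0.22, 2.44], [-1.43, 4.57], [0, 2.65], [-2.85, 2.85]. Speed limits (rad/s): [2.79, 2.79, 3.14, 3.14, 3.14, 3.14].

## Interface

Orientations are given as a unit quaternion [x, y, z, w].
In Python, from rig import robot, cams, ticket gives the robot as it stands. The module is installed in compiled form; this text tells all that it offers.
- The arm moves only by the shell command python3 -m crank 'ROWS' [FORCE]. ROWS is JSON, a list of rows, each a list of 7 numbers: the shift along the tool's x, y, z in cm, then the turn, a rotation vector about the tool's x, y, z in rad, then the closure, from 0 (fully open) to 1 (shut). A call has 1 to 5 rows; each row shifts and turns the commanded pose from where the row before left it, along the tool's axes as they then stand; what a row does not reach is not made up. A row lasts 1/8 s, in which the tool goes at most 62.5 mm and 10.7 degrees, less where a joint would pass 70% of its speed; a pose out of reach is approached as far as the arm can. A call is refused whole if a number of a shift passes 6.25 or a number of a turn 0.188, either way. A call with a gripper value outside its range is refused whole. The fingers move at their own pace and stop on an object; FORCE is the grip in N (left out, the last holds). Time passes only in rows, so rows that do not move let the fingers close. It gives the time, the measured TCP pose, the force, the opening and the grip force at its end, in the units of the state.
- robot.get_obs(): the state, without advancing time (a new reading comes with each control period).
- cams.camera(name): name is "side" or "top" or "wrist"; returns the picture (420x560x3 uint8, red, green, blue); there is no depth.
- cams.camera_info(name): a dict with "intrinsics" (3x3 intrinsics, pixels), "pose" (4x4, takes a point from camera to world coordinates). Camera axes: x right, y down, z forward; pixel columns grow to the right and rows downward; lengths in m; the calibration is good to about 2 mm. A picture is of the moment at which its call begins: read the wrist's pose just before it. camera_info takes no time and is no camera call; for the wrist camera it gives the pose at the moment of the call.
- ticket.hand_in(): hands the job in; it is judged then, once.
The state is a dict: "time": time; "q": joint angles; "joint_velocities": joint speeds; "joint_torque": joint torques, N m; "position": TCP position; "tool_rot": TCP orientation; "ft_force": force on the tool from outside, world axes, zero at the start; "moment": the same for the moment, N m; "grip_width": finger opening in m; "grip_force": force on a finger pad.
Only numpy, scipy, OpenCV 4.12 (cv2) and the standard library are available. Lean on these libraries where they do the work, as an engineer would, in place of code of your own. Each camera call takes 0.05 s, during which the arm holds its last target. There are 200 camera calls.

## Task

Two lockable pantry boxes stand on the worktop; unlock the green one. Its steel bolt cannot be drawn while the brass keeper stands behind it: slide the keeper back by its black knob, fully towards the box's front edge, then draw the bolt by its own black knob fully out of its staple, and let go with both left open. Leave the white box alone.

Things in the scene. Friction and masses are not known exactly. Their poses are not given: they have to be found in the camera images.
- green_box: green lidded box fixed to the worktop, 170 (x) x 220 (y) x 80 mm high; origin at the centre of its underside, z up, x to its back (away from the robot, within 0.3 rad), y to its left. On its lid a steel bolt lies along y at x = +40, its tip in a staple at y = -94; a brass keeper bar along x at y = +35 stands behind the bolt's end. Bars and straps rise 17 mm above the lid.
- keeper_knob (a point): grip point of the green box's keeper knob: upright black post 16 x 16 mm, square with the box; its top 15 mm above this point, the lid 40 mm below. Axes as the box's. In the box frame it starts at x = -25 to -31, y = +35 mm and slides only along -x (to the front edge), clear of the bolt past x = -46, stop at x = -65 mm. About 2 N of friction; stays where left.
- bolt_knob (a point): grip point of the green box's bolt knob: upright black post 16 x 16 mm, square with the box; its top 15 mm above this point, the lid 40 mm below. Axes as the box's. In the box frame it starts at x = +40, y = -20 to -14 mm and slides only along +y (to the left), stop at y = +25 mm; blocked at y = -10 mm while the keeper is shut. About 2 N of friction; stays where left.
- white_box: white box of the same size and with the same bolt and keeper, fixed to the worktop; origin at the centre of its underside, axes as for the green box. Not to be touched.

How it is judged:
By the outcome, as a careful person would: the job done as asked, in the order asked, and still so for the second after the job is handed in, with the robot touching nothing.
It also fails if it takes over 43 s, if anything falls off the work surface, if the arm or the gripper's body presses on something with over 40 N, if the wrist force passes 120 N, or if a joint passes its speed limit or range.

## Working session

There is one attempt and no reset: what is moved stays moved. The work goes in short steps, Python scripts to look and compute and a shell command to move; the robot and the scene stay as the last step left them, time stands still between calls to the robot, and variables do not carry over. Pictures are saved under pics/ and viewed, at most 10 in all, crops included, and the job is handed in when it is done.

```bash
mkdir -p pics
python3 - <<'E'
from rig import robot, cams
import cv2,numpy as np
o=robot.get_obs();print(o['time'],o['position'],o['tool_rot'],o['ft_force'])
for n in('side','top'):
    i=cams.camera_info(n);print(n,np.round(i['intrinsics'],1).tolist(),np.round(i['pose'],3).tolist())
    cv2.imwrite(f'pics/{n}0.png',cams.camera(n)[...,::-1])
E
```

```text
0.0 [ 0.13746009 -0.60911437  0.29129056] [ 9.93860925e-01  1.10631511e-01  6.50140376e-05 -1.06109279e-03] [ 0.10537922 -0.00317934  0.9382312 ]
side [[392.8, 0.0, 276.8], [0.0, 392.8, 209.2], [0.0, 0.0, 1.0]] [[0.996, -0.043, 0.072, 0.468], [-0.084, -0.532, 0.842, -0.795], [0.002, -0.845, -0.534, 0.599], [0.0, 0.0, 0.0, 1.0]]
top [[415.0, 0.0, 275.7], [0.0, 415.0, 209.0], [0.0, 0.0, 1.0]] [[-0.013, -0.996, 0.092, 0.435], [-1.0, 0.012, -0.012, 0.01], [0.011, -0.092, -0.996, 0.946], [0.0, 0.0, 0.0, 1.0]]
```

View pics/side0.png

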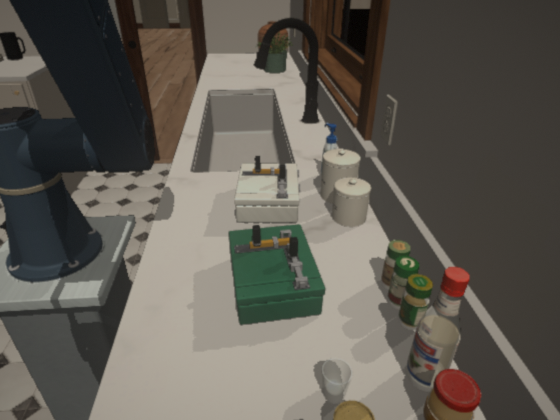

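View pics/top0.png

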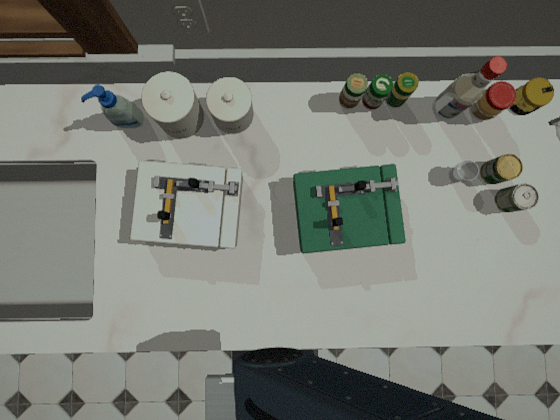

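The side view shows the green box around (273,268), with the keeper knob at about (257,235) and the bolt knob at about (294,247). In the top view the box is around (350,208), the keeper knob at (336,223) and the bolt knob at (362,186). The white box is well to the left.

```bash
cat > h.py <<'E'
import numpy as np,cv2
from rig import robot,cams
def ray(n,u,v):
    i=cams.camera_info(n);P=np.array(i['pose']);d=np.linalg.inv(np.array(i['intrinsics']))@[u,v,1]
    return P[:3,3],P[:3,:3]@d
def plane(n,u,v,z):
    c,d=ray(n,u,v);return c+d*(z-c[2])/d[2]
def tri(rs):
    A=np.zeros((3,3));b=np.zeros(3)
    for c,d in rs:
        d=d/np.linalg.norm(d);M=np.eye(3)-np.outer(d,d);A+=M;b+=M@c
    p=np.linalg.solve(A,b);return p,[round(float(np.linalg.norm(np.cross(p-c,d/np.linalg.norm(d)))),4) for c,d in rs]
E
python3 - <<'E'
from h import *
T=cv2.imread('pics/top0.png');S=cv2.imread('pics/side0.png')
for n,I,(x,y,w,h) in(('top',T,(285,155,130,105)),('side',S,(222,218,105,105))):
    c=I[y:y+h,x:x+w];m=(c.max(2)<45).astype(np.uint8)
    k,l,st,ce=cv2.connectedComponentsWithStats(m)
    for a,b in zip(st[1:],ce[1:]):
        if a[4]>12: print(n,a[:2]+[x,y],a[2:],np.round(b+[x,y],1))
    hsv=cv2.cvtColor(I,cv2.COLOR_BGR2HSV);g=cv2.inRange(hsv,(65,90,30),(95,255,255));g[:y]=0;g[y+h:]=0;g[:,:x]=0;g[:,x+w:]=0
    cn=max(cv2.findContours(g,0,2)[0],key=cv2.contourArea);r=cv2.minAreaRect(cn);print(r)
    if n=='top':
        b=cv2.boxPoints(r);P=np.array([plane('top',*p,0.08) for p in b]);print(P.round(4),P.mean(0),np.linalg.norm(np.diff(P,axis=0),axis=1))
t=cv2.resize(T[155:260,285:415],None,fx=6,fy=5.7,interpolation=2)
cv2.imwrite('pics/c1.png',cv2.resize(T[155:255,285:415],None,fx=6,fy=6,interpolation=2))
cv2.imwrite('pics/c2.png',cv2.resize(S[220:320,225:325],None,fx=6,fy=6,interpolation=2))
E
```

```text
top [349 181] [ 22  12 124] [359.9 186.4]
top [325 188] [ 5 16 33] [327.1 194.8]
top [387 187] [ 5  4 13] [389.1 188.4]
top [326 207] [ 5  6 15] [328.7 208.7]
top [328 214] [ 15  15 106] [334.8 221.4]
((348.7475280761719, 207.97525024414062), (79.3044662475586, 104.57841491699219), 84.2894058227539)
[[ 0.5893 -0.0375  0.08  ]
 [ 0.6092 -0.2591  0.08  ]
 [ 0.4419 -0.2689  0.08  ]
 [ 0.4232 -0.0511  0.08  ]] [ 0.51591955 -0.15417068  0.08      ] [0.22245754 0.16756053 0.21861014]
side [253 226] [  7  17 100] [256.1 234.8]
side [288 238] [ 10  18 129] [292.9 246.7]
((271.5124816894531, 270.3216857910156), (84.65461730957031, 84.55946350097656), 68.80594635009766)
```

View pics/c1.png

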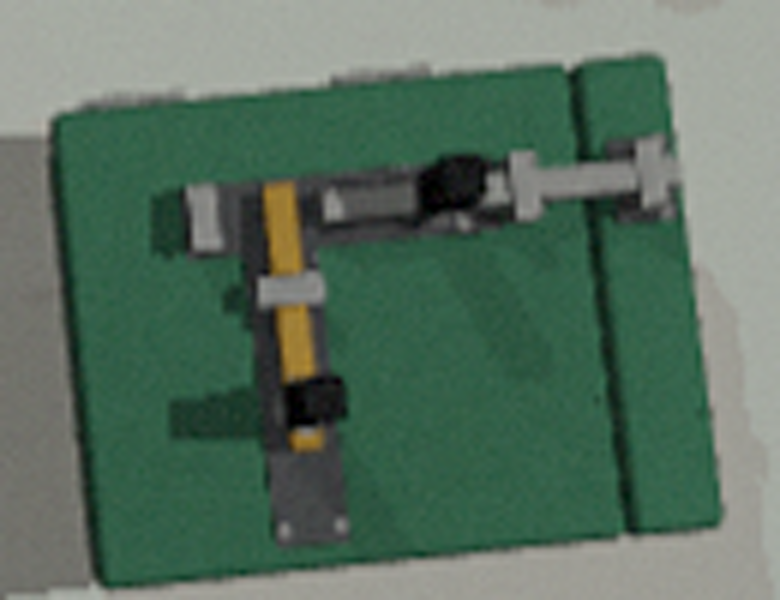

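View pics/c2.png

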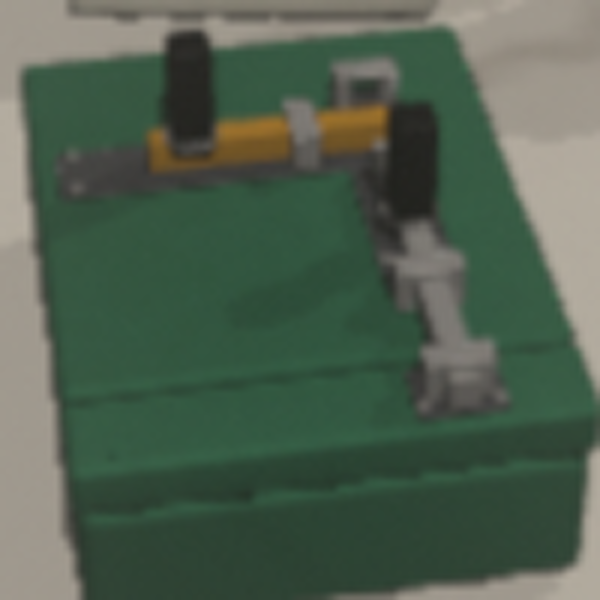

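The top crop shows the keeper knob at crop (315,400), which is pixel (337.5,221.7), and the bolt knob at (453,185), which is (360.5,185.8). In the side crop the keeper post is at (189,92), which is (256.5,235.3), and the bolt post at (412,160), which is (293.7,246.7). The keeper is shut behind the bolt.

Run:
```python
from h import *
a=0.088;R=np.array([[np.cos(a),-np.sin(a)],[np.sin(a),np.cos(a)]]);C=np.array([.516,-.154])
pt=lambda t,s: tri([ray('top',*t),ray('side',*s)])
k,e=pt((337.0,221.6),(256.5,235.3));b,f=pt((360.5,185.8),(293.7,246.7))
for p,e in((k,e),(b,f)): print(p.round(4),e,'box',(R.T@(p[:2]-C)*1000).round(1))
for n,u,v in(('k',-28,35),('b',40,-17)): print(n,(C+R@[u/1e3,v/1e3]).round(4))
# lid corner check from two views: far-right corner etc (crop px)
for t,s in(((57,120),(455,28)),((105,582),(25,70)),((662,60),(590,400)),((718,522),(75,478))):
    p,e=pt((285+t[0]/6,155+t[1]/6),(225+s[0]/6,220+s[1]/6));print('corner',p.round(4),e)
from scipy.spatial.transform import Rotation as Ro
o=robot.get_obs();print(Ro.from_quat(o['tool_rot']).as_matrix().round(3),o['time'])
```

```text
[ 0.4836 -0.1235  0.1109] [0.0014, 0.0014] box [-29.6  33.2]
[ 0.556  -0.1727  0.114 ] [0.0009, 0.0009] box [ 38.2 -22.1]
k [ 0.485  -0.1216]
b [ 0.5573 -0.1674]
corner [ 0.5881 -0.0414  0.0756] [0.0008, 0.0008]
corner [ 0.423  -0.0554  0.0752] [0.0015, 0.0015]
corner [ 0.6039 -0.2556  0.0801] [0.0016, 0.0016]
corner [ 0.4415 -0.2707  0.0745] [0.0009, 0.0009]
[[ 0.975  0.22  -0.   ]
 [ 0.22  -0.975  0.002]
 [ 0.    -0.002 -1.   ]] 0.1
```

```bash
python3 -m crank '[[0,0,0,0,0,0.134,0],[3.8,-4.5,0,0,0,0,0],[3.8,-4.5,0,0,0,0,0],[3.8,-4.5,0,0,0,0,0],[3.8,-4.5,0,0,0,0,0]]' 20
python3 -m crank '[[3.8,-4.5,0,0,0,0,0],[3.8,-4.5,0,0,0,0,0],[3.8,-4.5,0,0,0,0,0],[3.8,-4.5,0,0,0,0,0],[0,0,0,0,0,0,0]]'
```

```text
time: 0.72
position: [0.2739, -0.4153, 0.292]
tool_rot: [0.999, 0.044, 0.0, -0.0]
ft_force: [1.1, -0.3, -0.5]
grip_width: 0.0868
grip_force: 0.0
time: 1.35
position: [0.4099, -0.2206, 0.292]
tool_rot: [0.999, 0.047, -0.0, -0.001]
ft_force: [0.0, -0.8, -0.2]
grip_width: 0.0872
grip_force: 0.0
```

```bash
python3 -m crank '[[4.1,-4.5,0,0,0,0,0],[4.1,-4.5,0,0,0,0,0],[0,0,0,0,0,0,0]]'
python3 - <<'E'
from h import *
i=cams.camera_info('wrist');print(np.round(i['intrinsics'],1).tolist(),np.round(i['pose'],4).tolist())
I=cams.camera('wrist')[...,::-1];cv2.imwrite('pics/w1.png',I)
m=(I.max(2)<45).astype(np.uint8)
k,l,st,ce=cv2.connectedComponentsWithStats(m)
for a,b in zip(st[1:],ce[1:]):
    if a[4]>150: print(a,np.round(b,1))
E
```

```text
time: 1.72
position: [0.484, -0.1256, 0.2921]
tool_rot: [0.999, 0.046, 0.0, -0.0]
ft_force: [0.1, -0.3, -0.1]
grip_width: 0.0874
grip_force: 0.0
[[358.8, 0.0, 280.5], [0.0, 358.8, 211.6], [0.0, 0.0, 1.0]] [[0.0936, -0.9539, -0.2852, 0.5625], [-0.9956, -0.0898, -0.0262, -0.1176], [-0.0006, 0.2864, -0.9581, 0.3845], [0.0, 0.0, 0.0, 1.0]]
[339 111  28  24 226] [345.6 121.9]
[267 196  21  21 247] [277.  202.5]
[380 250  55  47 993] [402.1 281.7]
[ 388  267  172   97 7968] [494.4 319.6]
[  0 294  61   6 199] [ 24.9 297.6]
[    0   296   560   124 26943] [217.6 384.3]
```

View pics/w1.png

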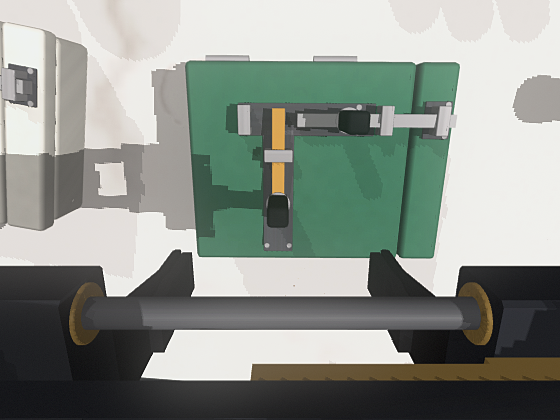

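The wrist view shows the keeper knob's top face at about (278,216), the bolt knob's at about (356,122), and the lid corners at (187,62), (459,63), (434,258) and (198,257).

Run:
```python
from h import *
C=np.array([plane('wrist',*p,.08)[:2] for p in((187,62),(459,63),(434,258),(198,257))])
print(C.round(4),C.mean(0).round(4),[np.arctan2(-d[0],d[1]).round(3) for d in(C[0]-C[1],C[3]-C[2])],np.linalg.norm(C-np.roll(C,1,0),axis=1).round(3))
for u,v in((278,216),(356,122)):print(plane('wrist',u,v,.135).round(4))
# tops seen in top view, with wrist: height check
print(tri([ray('top',338.5,221.5),ray('wrist',278,216)]),tri([ray('top',362,185.5),ray('wrist',356,122)]))
print(tri([ray('side',256.3,227),ray('wrist',278,216)]),tri([ray('side',293.9,239),ray('wrist',356,122)]))
```

```text
[[ 0.5862 -0.0429]
 [ 0.6052 -0.2562]
 [ 0.4391 -0.2723]
 [ 0.4202 -0.0558]] [ 0.5127 -0.1568] [np.float64(0.088), np.float64(0.087)] [0.167 0.214 0.167 0.217]
[ 0.4835 -0.1244  0.135 ]
[ 0.5546 -0.1709  0.135 ]
(array([ 0.48347911, -0.12363073,  0.13374256]), [0.0009, 0.0009]) (array([ 0.55454143, -0.17116427,  0.1341547 ]), [0.0001, 0.0001])
(array([ 0.48256737, -0.12441687,  0.13261386]), [0.0002, 0.0002]) (array([ 0.55486243, -0.17148712,  0.13226288]), [0.0004, 0.0004])
```

Both pairs of views put the knob tops at z ≈ 0.133–0.135, which matches the text. The tool is already within 2 mm above the keeper knob, so I'll descend and grip.

```bash
python3 -m crank '[[0,-0.15,5.0,0,0,0,0],[0,0,5.0,0,0,0,0],[0,0,1.8,0,0,0,0],[0,0,0,0,0,0,0]]'
python3 -m crank '[[0,0,0,0,0,0,1],[0,0,0,0,0,0,1],[0,0,0,0,0,0,1],[0,0,0,0,0,0,1],[0,0,0,0,0,0,1]]' 20
```

```text
time: 2.28
position: [0.4807, -0.1275, 0.1728]
tool_rot: [0.999, 0.043, -0.002, -0.001]
ft_force: [-0.1, -0.6, -0.5]
grip_width: 0.0869
grip_force: 0.0
time: 2.9
position: [0.4825, -0.1259, 0.1745]
tool_rot: [0.999, 0.044, 0.0, 0.0]
ft_force: [-0.0, -0.5, -0.2]
grip_width: 0.045
grip_force: 0.0
```

```bash
python3 -m crank '[[0,-0.15,0,0,0,0,1],[0,0,0,0,0,0,1],[0,0,0,0,0,0,1],[0,0,0,0,0,0,1],[0,0,0,0,0,0,1]]' 20
```

```text
time: 3.52
position: [0.4819, -0.1234, 0.1742]
tool_rot: [0.999, 0.044, -0.0, -0.001]
ft_force: [0.1, 4.2, 2.2]
grip_width: 0.0157
grip_force: 20.0
```

Gripped at 15.7 mm wide with 20 N. Next I slide the keeper towards the front.

```bash
python3 -m crank '[[-1.0,0,0,0,0,0,1],[-1.0,0,0,0,0,0,1],[-1.0,0,0,0,0,0,1],[-0.3,0,0,0,0,0,1],[0,0,0,0,0,0,1]]' 20
python3 -m crank '[[-0.3,0,0,0,0,0,1],[-0.3,0,0,0,0,0,1],[0,0,0,0,0,0,1]]'
```

```text
time: 4.15
position: [0.4486, -0.1263, 0.1742]
tool_rot: [0.999, 0.043, -0.001, -0.001]
ft_force: [-0.6, 4.9, 2.7]
grip_width: 0.0161
grip_force: 20.0
time: 4.53
position: [0.4449, -0.1268, 0.1742]
tool_rot: [0.999, 0.043, 0.002, -0.001]
ft_force: [6.8, 9.6, -2.0]
grip_width: 0.0154
grip_force: 20.0
```

```bash
python3 -m crank '[[-0.3,0,0,0,0,0,1],[0,0,0,0,0,0,1]]'; python3 -m crank '[[0.4,0.2,0,0,0,0,1],[0,0,0,0,0,0,0],[0,0,0,0,0,0,0],[0,0,0,0,0,0,0],[0,0,0,0,0,0,0]]'
```

```text
time: 4.78
position: [0.4442, -0.1269, 0.1742]
tool_rot: [0.999, 0.042, 0.005, -0.001]
ft_force: [13.3, 14.6, -5.8]
grip_width: 0.016
grip_force: 20.0
time: 5.4
position: [0.4446, -0.1303, 0.1743]
tool_rot: [0.999, 0.044, 0.0, 0.0]
ft_force: [-0.3, 0.3, 0.1]
grip_width: 0.048
grip_force: 0.0
```

```bash
python3 -m crank '[[0,0,0,0,0,0,0],[0,0,0,0,0,0,0],[0,0,-3.5,0,0,0,0],[0,0,-3.5,0,0,0,0],[0,0,0,0,0,0,0]]'; python3 -m crank '[[3.5,1.6,0,0,0,0,0],[3.5,1.7,0,0,0,0,0],[3.6,1.7,0,0,0,0,0],[0,0,0,0,0,0,0]]'
python3 - <<'E'
from h import *
cv2.imwrite('pics/w2.png',cams.camera('wrist')[...,::-1])
i=cams.camera('side')[200:330,210:340,::-1];cv2.imwrite('pics/s2.png',cv2.resize(i,None,fx=4.5,fy=4.5,interpolation=2))
E
```

```text
time: 6.02
position: [0.4459, -0.1306, 0.2464]
tool_rot: [0.999, 0.044, 0.003, 0.002]
ft_force: [-0.5, 0.6, -0.7]
grip_width: 0.0863
grip_force: 0.0
time: 6.52
position: [0.5567, -0.1716, 0.2429]
tool_rot: [0.999, 0.044, 0.001, 0.0]
ft_force: [-0.1, 0.4, -0.1]
grip_width: 0.0869
grip_force: 0.0
```

View pics/w2.png

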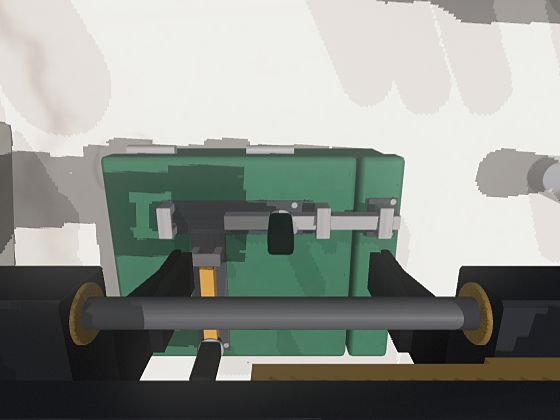

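View pics/s2.png

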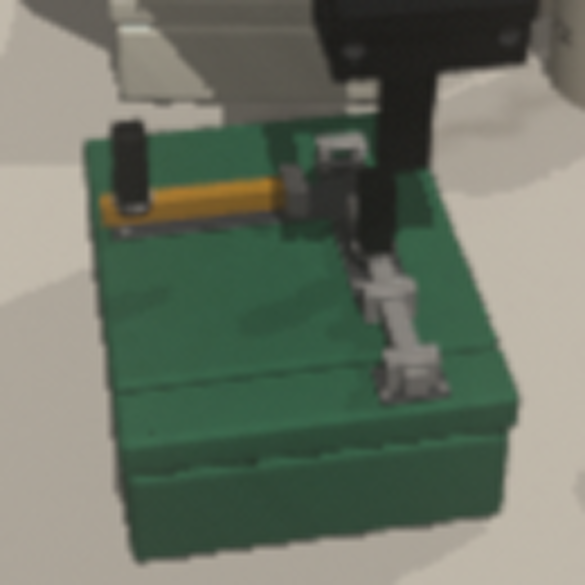

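The keeper bar is now fully at the front and clear of the bolt's path. The bolt knob, at (281,235) in the wrist view, sits midway between the open fingers. I'll descend and grip it.

```bash
python3 -m crank '[[-0.1,0,3.5,0,0,0,0],[0,0,3.4,0,0,0,0],[0,0,0,0,0,0,0],[0,0,0,0,0,0,1],[0,0,0,0,0,0,1]]' 20
python3 -m crank '[[0,0,0,0,0,0,1],[0,0,0,0,0,0,1],[0,0,0,0,0,0,1],[0,0,0,0,0,0,1],[0,0,0,0,0,0,1]]' ; python3 -m crank '[[0,0,0,0,0,0,1],[0,0,0,0,0,0,1],[0,0,0,0,0,0,1]]'
```

```text
time: 7.25
position: [0.5542, -0.1708, 0.1768]
tool_rot: [0.999, 0.044, 0.001, 0.001]
ft_force: [-0.2, 0.3, -0.2]
grip_width: 0.0746
grip_force: 0.0
time: 7.88
position: [0.5536, -0.1705, 0.1752]
tool_rot: [0.999, 0.044, -0.0, -0.0]
ft_force: [0.2, 0.5, 0.4]
grip_width: 0.025
grip_force: 0.0
time: 8.25
position: [0.5536, -0.1708, 0.1752]
tool_rot: [0.999, 0.044, -0.0, 0.0]
ft_force: [0.1, -0.9, -1.1]
grip_width: 0.0155
grip_force: 20.0
```

```bash
python3 -m crank '[[0,-1,0,0,0,0,1],[0,-1,0,0,0,0,1],[0,-1,0,0,0,0,1],[0,-0.8,0,0,0,0,1],[0,0,0,0,0,0,1]]' 20
python3 -m crank '[[0,-0.3,0,0,0,0,1],[0,-0.3,0,0,0,0,1],[0,0,0,0,0,0,1]]'
```

```text
time: 8.88
position: [0.5501, -0.1309, 0.1752]
tool_rot: [0.999, 0.044, -0.0, -0.001]
ft_force: [1.2, 2.3, -1.2]
grip_width: 0.0161
grip_force: 20.0
time: 9.25
position: [0.5498, -0.1271, 0.1752]
tool_rot: [0.999, 0.044, 0.0, 0.0]
ft_force: [0.7, -3.3, -2.8]
grip_width: 0.0159
grip_force: 20.0
```

```bash
python3 -m crank '[[0,-0.3,0,0,0,0,1],[0,-0.2,0,0,0,0,1],[0,0,0,0,0,0,1]]'
```

```text
time: 9.62
position: [0.5498, -0.1262, 0.1752]
tool_rot: [0.999, 0.045, 0.0, 0.004]
ft_force: [-2.3, -16.7, -5.5]
grip_width: 0.016
grip_force: 20.0
```

The bolt is at its stop: force rose to 17 N with no further motion. I'll relax, release, rise and check.

```bash
python3 -m crank '[[0,0.35,0,0,0,0,1],[0,0,0,0,0,0,0],[0,0,0,0,0,0,0],[0,0,0,0,0,0,0],[0,0,0,0,0,0,0]]'; python3 -m crank '[[0,0,0,0,0,0,0],[0,0,0,0,0,0,0],[0,0,0,0,0,0,0],[0,0,-4,0,0,0,0],[0,0,-5,0,0,0,0]]'; python3 -m crank '[[-4,0,-3,0,0,0,0],[-4,0,0,0,0,0,0],[0,0,0,0,0,0,0]]'
python3 - <<'E'
from h import *
cv2.imwrite('pics/w3.png',cams.camera('wrist')[...,::-1])
i=cams.camera('side')[200:330,210:340,::-1];cv2.imwrite('pics/s3.png',cv2.resize(i,None,fx=4.5,fy=4.5,interpolation=2))
E
```

```text
time: 10.25
position: [0.5496, -0.1246, 0.1754]
tool_rot: [0.999, 0.044, 0.0, -0.0]
ft_force: [-0.2, 0.1, -1.0]
grip_width: 0.0476
grip_force: 0.0
time: 10.88
position: [0.5489, -0.1249, 0.265]
tool_rot: [0.999, 0.044, -0.002, -0.001]
ft_force: [0.5, -0.4, -0.6]
grip_width: 0.0865
grip_force: 0.0
time: 11.25
position: [0.4671, -0.1315, 0.2955]
tool_rot: [0.999, 0.043, -0.001, -0.001]
ft_force: [0.4, 0.5, -0.2]
grip_width: 0.087
grip_force: 0.0
```

View pics/w3.png

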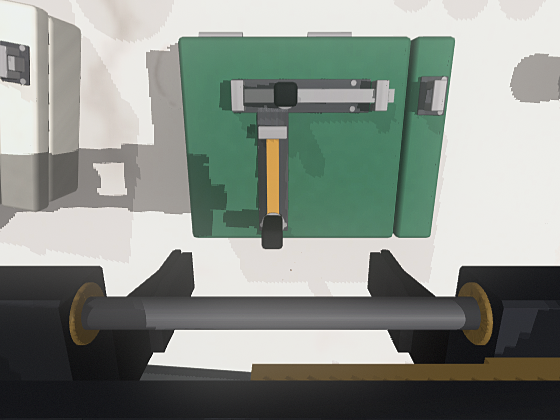

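View pics/s3.png

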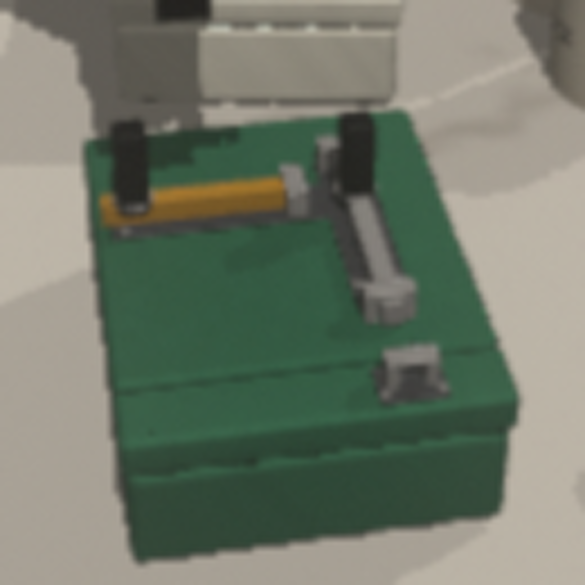

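Both views show the keeper at the front, with its knob at (272,232) in the wrist view. The bolt, with its knob at (286,94), is clear of the empty staple at (433,95), and the gripper touches nothing.

```bash
python3 -c "
from rig import ticket
print(ticket.hand_in())"
```

```text
the job is handed in; nothing more can be done
None
```

The green box is unlocked: I slid the keeper to its front stop, then drew the bolt to its stop clear of the staple, left both open and handed the job in at about 11 s, without touching the white box.

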